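# Index a glass piece under a hand press and keep it clamped

### The job

The glass piece lies in its nest on the turntable of the small hand press. Turn the turntable by its upright knob until it clicks into its detent with the glass under the press pad, then push the press's palm cap down 20 mm from its raised position, not all the way to its stop, and keep it there so that the pad clamps the glass. Finish while still holding the cap down, and leave the things around the press alone.

Things in the scene. Friction and masses are not known exactly. Their poses are not given: they have to be found in the camera images.
- press_fixture: Grey hand press fixed to the bench. Origin on the bench under the turntable's axis, z up, own +x from that axis to the press column. Base plate 12 mm thick, x -100 to 170, y -100 to 100 mm, with an ear to y -154. Turntable top 28 mm up. Press head 36 mm wide over x 30 to 147, y 0, top 118 mm up; ram at x 55, y 0. Detent housing (36 mm tall) beyond the rim at -75 degrees.
- turntable: Round aluminium disc, radius 94 mm; origin on its axis at its underside, 18 mm above the bench; +x points to the middle of the glass nest. Its angle about z from press_fixture's +x starts at 0.7 to 1.6 rad. At 0 a sprung ball drops between two rim lobes (the only detent), glass under the pad. It turns easily; the ball climbs a lobe from 0.2 to 0.1 rad (about 0.3 N m), then draws the disc home.
- turn_knob (a point): Centre of the top of the turntable's black upright knob, a round grip 20 mm across and 28 mm tall on a 12 mm stem, top 78 mm above the bench. 72 mm from the turntable's axis, at +150 degrees (counter-clockwise) from the turntable's own +x; it turns with the disc. The disc can be turned past its detent by mistake.
- glass_piece: Loose cut glass piece 45 x 60 x 8 mm lying flat in a low nest (6 mm walls) on the turntable; origin at the centre of its underside, 28 mm above the bench, 52 mm from the turntable's axis. With the turntable in its detent it is under the pad.
- palm_cap: Black mushroom cap 42 mm across, 25 mm tall, on the ram; origin at the centre of its underside, 150 mm above the bench when raised (at the start). Slides straight down 30 mm to its stop. Its spring lifts it: 2 N at first, 0.25 N more per mm. From 10 mm of travel the pad rests on the glass and its spring adds 2 N and 0.35 N per mm: 20 mm takes 12 to 13 N in all. Rises when let go.
- cap_top (a point): Centre of the flat top (32 mm across) of the palm cap: 175 mm above the bench when raised, 155 mm when pressed by 20 mm.
- pad: Round rubber pad, 30 mm across and 8 mm thick, at the foot of the ram; origin at the centre of its underside, 46 mm above the bench when raised (10 mm above the glass).
- solder_spool: Bystander: grey-white spool 58 mm across and 45 mm tall, origin at the centre of its underside.
- grozing_pliers: Bystander: pliers with red grips, 168 x 61 x 18 mm, lying flat, origin at the centre of the underside.
- foil_roll: Bystander: flat black roll of copper foil, 68 mm across, 10 mm thick, origin at the centre of its underside.
There are look-alikes about, which are no part of the job. Leave any blue look-alike of the glass_piece alone.

How it is judged:
By the outcome, as a careful person would: the job done as asked, in the order asked, and still so for the second after the job is handed in, while the arm keeps its last pose, push and grip.
It also fails if it takes over 42 s, if anything falls off the work surface, if the arm or the gripper's body presses on something with over 40 N, if the wrist force passes 120 N, or if a joint passes its speed limit or range.

### The arm

A 6-joint arm with a two-finger parallel gripper is mounted at the origin on a cart in front of the work surface, level with it; the furniture and walls round the work are solid. World frame = base frame: x ahead of the robot, y to its left, z up, the work surface at z = 0. Lengths are in m, angles in rad, forces in N, time in s.
With the tool pointing down it reaches from about 0.25 to 0.775 m from the base axis. Payload 4 kg.
Tool frame: the origin (TCP) lies at the very end of the fingers, on their centre line; the grasp point (between the pads) lies 19 mm behind it; z points along the fingers, y is the line along which they close (so a half turn about z gives the same grasp; the last joint's range is limited). The gripper opens to 94 mm and grips with 3 to 60 N. Pads are 16 mm wide; open, the fingers measure 119 mm over their backs; the gripper's body (75 mm by 177 mm) begins 78 mm behind the grasp point.
Start: joints at [1.157, 0.087, 1.371, -0, 1.684, -0.103], TCP at [0.168, 0.524, 0.169] pointing down, gripper open.
Joint ranges: [-3.1, 3.1], [-0.76, 2.03], [0.27, 2.55], [-1.08, 4.22], [0.17, 2.65], [-2.57, 2.57]. Speed limits (rad/s): [2.79, 2.79, 3.14, 3.14, 3.14, 3.14].

### API

Orientations are given as [roll, pitch, yaw] about the fixed x, y, z axes, in that order (R = Rz(yaw) Ry(pitch) Rx(roll)).
In Python, from bench import robot gives the robot as it stands. The module is installed in compiled form; this text tells all that it offers.
- The arm moves only by the tool move_arm, never from a script. Its argument "deltas" is one flat list of numbers, 7 for each row, row after row: the turn, a rotation vector about the tool's x, y, z in rad, then the shift along the tool's x, y, z in cm, then the closure, from -1 (fully open) to 1 (shut). A call has 1 to 8 rows; each row is the pose to reach, as a shift and turn from the pose commanded when the call began, along the tool's axes at that moment; what a row does not reach only later rows make up. A row lasts 1/10 s, in which the tool goes at most 50 mm and 8.59 degrees, less where a joint would pass 70% of its speed; a pose out of reach is approached as far as the arm can. A call with a gripper value outside its range is refused whole. The fingers move at their own pace and stop on an object; the grip force is fixed at half the most. Time passes only in rows, so rows that repeat a pose let the fingers close. It gives the time, the measured TCP pose, the force, the opening and the grip force at its end, in the units of the state.
- robot.get_obs(): the state, without advancing time (a new reading comes with each control period).
- robot.snapshot(name): name is "scene" or "top" or "wrist"; returns a dict with "image" (420x560x3 uint8, red, green, blue), "depth" (420x560 float32, m along the optical axis (not along the pixel's ray), 0 where there is no reading), "fov_y" (degrees; the focal length in pixels is half the picture's height over the tangent of half this angle, whatever the lens; pixels are square), "cx", "cy" (the principal point, pixels), "D" ([k1, k2, p1, p2, k3] as OpenCV has them; the pictures are not rectified), "origin" and "orientation" of the camera in the world; the wrist camera has in their place "T_tool_cam" (4x4, takes a point from camera to tool coordinates, whose origin is the TCP and whose axes are the flange's). Camera axes: x right, y up, looking along -z (the intrinsics and any distortion apply to the point x, -y, -z); pixel columns grow to the right and rows downward; lengths in m; the calibration is good to about 2 mm. A picture is of the moment at which its call begins: read the wrist's pose just before it.
- robot.close_job(): hands the job in; it is judged then, once.
The state is a dict: "time": time; "joint_positions": joint angles; "qvel": joint speeds; "joint_torque": joint torques, N m; "tool_pos": TCP position; "ee_rot": TCP orientation; "wrist_force": force on the tool from outside, world axes, zero at the start; "wrist_torque": the same for the moment, N m; "width": finger opening in m; "finger_force": force on a finger pad.
Only numpy, scipy, OpenCV 4.12 (cv2) and the standard library are available. Lean on these libraries where they do the work, as an engineer would, in place of code of your own. Each camera call takes 0.05 s, during which the arm holds its last target. There are 200 camera calls.

## Working session

There is one attempt and no reset: what is moved stays moved. The work goes in short steps, Python scripts to look and compute and a tool call to move; the robot and the scene stay as the last step left them, time stands still between calls to the robot, and variables do not carry over. Pictures are saved under pics/ and viewed, at most 10 in all, crops included, and the job is handed in when it is done.

Besides the shell and the picture viewer there is one more tool, called after ">>>" as name(argument=value, ...) on one line, values as JSON. move_arm: Moves the arm, as the interface text tells. Its arguments: {"type":"object","properties":{"deltas":{"type":"array","items":{"type":"number"}}},"required":["deltas"]}

```bash
mkdir -p pics; cat > h.py <<'E'
import numpy as np, cv2, pickle
from scipy.spatial.transform import Rotation as R
from bench import robot
def snap(name):
    o=robot.get_obs(); s=robot.snapshot(name)
    if name=="wrist":
        T=np.eye(4);T[:3,:3]=R.from_euler('xyz',o['ee_rot']).as_matrix();T[:3,3]=o['tool_pos'];s['T']=T@np.array(s['T_tool_cam'])
    else:
        T=np.eye(4);q=np.array(s['orientation'],float)
        T[:3,:3]=q if q.shape==(3,3) else (R.from_euler('xyz',q).as_matrix() if q.size==3 else R.from_quat(q).as_matrix())
        T[:3,3]=s['origin'];s['T']=T
    f=210/np.tan(np.radians(s['fov_y'])/2); s['K']=np.array([[f,0,s['cx']],[0,f,s['cy']],[0,0,1.]])
    return s
def rays(s,px):
    p=cv2.undistortPoints(np.array(px,float).reshape(-1,1,2),s['K'],np.array(s['D'],float)).reshape(-1,2)
    return np.c_[p[:,0],-p[:,1],-np.ones(len(p))]
def pt(s,px,z=None):
    r=rays(s,px)
    if z is None:
        d=np.array([s['depth'][int(round(v)),int(round(u))] for u,v in px])
        return (r*d[:,None])@s['T'][:3,:3].T+s['T'][:3,3]
    w=r@s['T'][:3,:3].T; k=(z-s['T'][2,3])/w[:,2]
    return s['T'][:3,3]+w*k[:,None]
def cloud(s):
    v,u=np.mgrid[0:420,0:560]; px=np.c_[u.ravel(),v.ravel()]
    P=pt(s,px); P[s['depth'].ravel()==0]=np.nan
    return P.reshape(420,560,3)
def proj(s,P):
    c=(np.atleast_2d(P)-s['T'][:3,3])@s['T'][:3,:3]
    c=c*[1,-1,-1]
    return cv2.projectPoints(c,np.zeros(3),np.zeros(3),s['K'],np.array(s['D'],float))[0].reshape(-1,2)
def save(s,fn,crop=None,k=1):
    im=s['image'][...,::-1]
    if crop: im=im[crop[1]:crop[3],crop[0]:crop[2]]
    cv2.imwrite('pics/'+fn,cv2.resize(im,None,fx=k,fy=k,interpolation=cv2.INTER_CUBIC))
E
python3 - <<'E'
from h import *
for n in ['top','scene']:
    s=snap(n); pickle.dump(s,open(n+'.pkl','wb')); print(n,s['fov_y'],s['origin'],s['orientation'],s['D'])
    save(s,n+'0.png')
print(robot.get_obs())
E
```

```text
top 47.741777163198 [0.27553349 0.22062573 1.33059849] [ 0.18262211 -0.01111852 -1.54746985] [-0.04787394  0.          0.          0.          0.        ]
scene 51.79425104132871 [ 0.0938461  -0.61333302  0.74540491] [ 0.98437185  0.00858926 -0.46066687] [-0.12552818  0.          0.          0.          0.        ]
{'time': 0.1, 'joint_positions': array([ 1.15689723e+00,  8.79116490e-02,  1.37203135e+00,  1.77527224e-05,
        1.68360300e+00, -1.03095430e-01]), 'qvel': array([-9.69839498e-04, -1.48522116e-03, -2.72406607e-03,  1.23171730e-03,
       -1.70238558e-03, -3.62971049e-06]), 'joint_torque': array([ 2.96973340e-03, -3.41251802e+01, -3.03301585e+01,  7.22001493e-02,
        3.04199662e-02, -1.01307837e-04]), 'tool_pos': array([0.16798064, 0.52315371, 0.167741  ]), 'ee_rot': array([-3.13965149e+00, -2.18574512e-04,  2.83079075e+00]), 'wrist_force': array([-0.8827805 ,  0.47222341, -1.10238147]), 'wrist_torque': array([-0.05716156, -0.04014653,  0.02033695]), 'finger_force': 0.0, 'width': 0.09408623535897573}
```

View pics/top0.png

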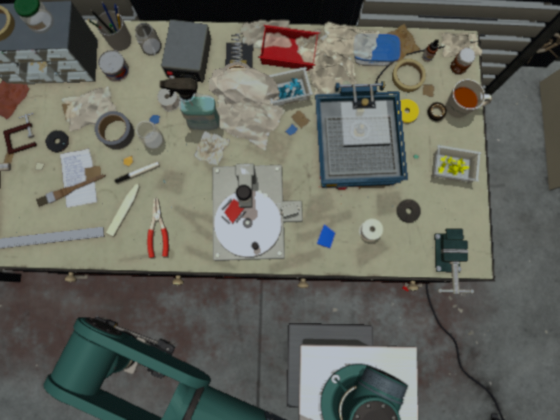

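View pics/scene0.png

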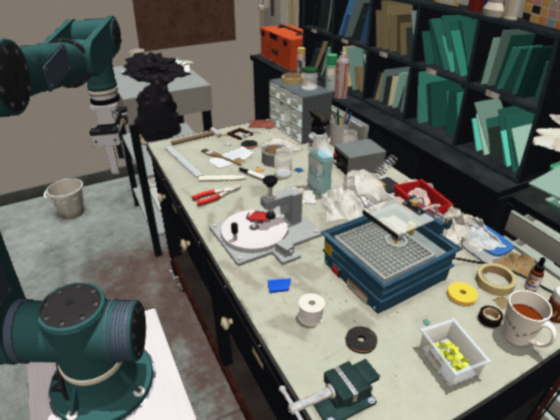

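The top view shows the press at about (248,212): black cap (244,192), red glass in its nest (233,210), black knob (255,246). The blue look-alike lies on the bench at (327,237), the pliers at (157,230), the spool at (372,230) and the foil roll at (408,210). Next I'll confirm with a crop and measure.

```bash
python3 - <<'E'
from h import *
s=pickle.load(open('top.pkl','rb'))
save(s,'crop.png',(200,155,320,270),5)
P=cloud(s)
print(pt(s,[(244,192),(233,210),(255,246),(248,222),(222,170)]))
print('plate corners',pt(s,[(214,167),(284,168),(285,258),(214,260)],0.012))
# disc points
sub=P[150:275,195:320].reshape(-1,3); img=s['image'][150:275,195:320].reshape(-1,3).astype(int)
for lo,hi in [(0.165,0.19),(0.108,0.125),(0.068,0.085)]:
    m=(sub[:,2]>lo)&(sub[:,2]<hi); print(lo,m.sum(),sub[m].mean(0),sub[m].min(0),sub[m].max(0))
red=(img[:,0]>120)&(img[:,1]<80); print('red',sub[red].mean(0),red.sum())
m=(abs(sub[:,2]-0.028)<0.004)&(img.min(1)>150)
q=sub[m]; h=cv2.convexHull((q[:,:2]*1000).astype(np.float32)); print(cv2.minEnclosingCircle(h),m.sum())
m=(abs(sub[:,2]-0.012)<0.004); r=cv2.minAreaRect((sub[m][:,:2]*1000).astype(np.float32)); print(r)
E
```

```text
[[0.52933931 0.31378484 0.17496402]
 [0.50897158 0.35400152 0.03088342]
 [0.40566266 0.28709779 0.07402146]
 [0.47588473 0.31086194 0.03336621]
 [0.62849107 0.39272727 0.01049047]]
plate corners [[0.63640205 0.41593468 0.012     ]
 [0.63860989 0.21488697 0.012     ]
 [0.38076531 0.20608051 0.012     ]
 [0.37032702 0.40261148 0.012     ]]
0.165 209 [0.5301155  0.31535083 0.17272577] [0.50992771 0.29632572 0.16500936] [0.5514209  0.33474736 0.17878947]
0.108 443 [0.57827941 0.31494863 0.11287277] [0.50569027 0.12239172 0.10803285] [0.66168668 0.34289488 0.12199913]
0.068 51 [0.4294804  0.28997779 0.07649007] [0.4001666  0.27888933 0.06856876] [0.59185707 0.34241888 0.08293323]
red [nan nan nan] 221
((477.1534423828125, 310.8339538574219), 95.52930450439453) 2114
((523.9208984375, 294.9980163574219), (375.9783630371094, 315.12750244140625), 86.09441375732422)
```

View pics/crop.png

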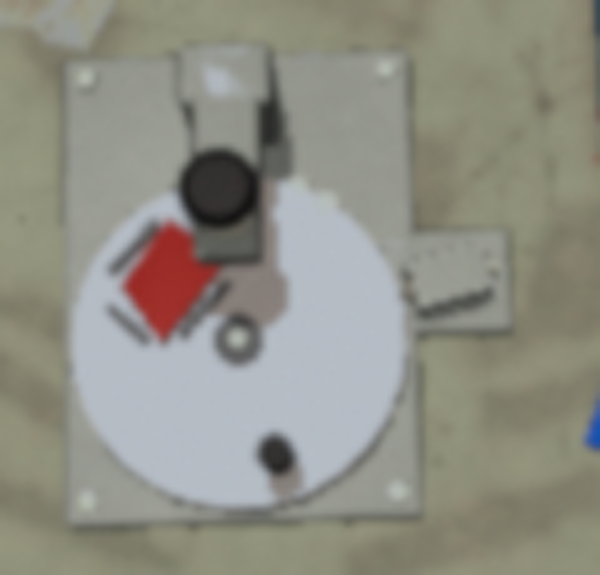

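The crop confirms it. The red piece sits in the nest on the disc, with the knob at full-image (255,245.5) and the axis at (248,222.6), and the blue piece is off the press. Next I'll work out the fixture frame and the approach to the knob.

```bash
cat >> h.py <<'E'
def delta(pos,yaw):
    """turn about tool z and shift in cm from measured pose to (pos, yaw), tool down"""
    o=robot.get_obs(); A=R.from_euler('xyz',o['ee_rot']); B=R.from_euler('xyz',[np.pi,0,yaw])
    return np.round((A.inv()*B).as_rotvec(),3),np.round(A.inv().apply(np.array(pos)-o['tool_pos'])*100,2)
E
python3 - <<'E'
from h import *
s=pickle.load(open('top.pkl','rb'))
ax=pt(s,[(247.8,222.6)],0.030)[0]; kn=pt(s,[(255,245.5)],0.078)[0]; cap=pt(s,[(243.8,192.3)],0.175)[0]; g=pt(s,[(233.6,211.5)],0.036)[0]
print(ax,kn,cap,g)
fy=np.arctan2(*(cap-ax)[1::-1]); a=np.degrees(np.arctan2(*(kn-ax)[1::-1])); b=np.degrees(np.arctan2(*(g-ax)[1::-1]))
print(np.hypot(*(cap-ax)[:2]),np.hypot(*(kn-ax)[:2]),np.hypot(*(g-ax)[:2]),'fix',np.degrees(fy),'knob',a,'glass',b)
print(delta([kn[0],kn[1],0.15],np.radians(a%360)))
E
```

```text
[0.47470949 0.31158782 0.03      ] [0.40657692 0.28693247 0.078     ] [0.52855412 0.3142501  0.175     ] [0.50387508 0.35163432 0.036     ]
0.05391041534213478 0.07245641933211647 0.04954143521956565 fix 2.830616214273478 knob -160.10616883959528 glass 53.934399295683846
(array([-0.002, -0.001, -0.658]), array([-29.94, -15.19,   1.8 ]))
```

>>> move_arm(deltas=[0,0,-0.08,-3.7,-1.9,0,-1,0,0,-0.16,-7.5,-3.8,0,-1,0,0,-0.25,-11.2,-5.7,0,-1,0,0,-0.33,-15,-7.6,0,-1,0,0,-0.41,-18.7,-9.5,0.5,-1,0,0,-0.49,-22.4,-11.4,1,-1,0,0,-0.57,-26.2,-13.3,1.5,-1,0,0,-0.66,-29.9,-15.2,1.8,-1])

```text
time: 0.9
tool_pos: [0.407, 0.2859, 0.1499]
ee_rot: [-3.142, -0.001, -2.789]
wrist_force: [0.8, 0.3, -0.9]
width: 0.094
finger_force: 0.0
```

```bash
python3 - <<'E'
from h import *
s=snap('wrist'); o=robot.get_obs(); print(o['tool_pos'],o['ee_rot'],o['wrist_force'],np.abs(o['qvel']).max())
pickle.dump(s,open('w.pkl','wb')); save(s,'w1.png')
print(proj(s,[[.4066,.2869,.078],[.4747,.3116,.03],[.5286,.3143,.175]]))
E
```

```text
[0.41110768 0.28105304 0.14914926] [-3.13567799e+00 -3.27399253e-04 -2.79181661e+00] [ 2.68287437 -2.28155739 -0.13659069] 0.3212146419142757
[[279.49217143 202.92326846]
 [278.91500471 248.75691416]
 [260.1113029  377.86400328]]
```

View pics/w1.png

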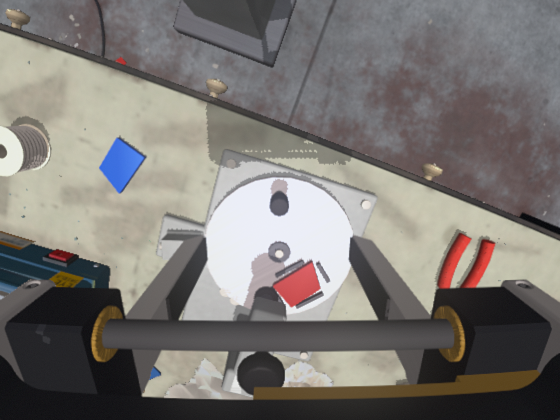

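The wrist view shows the knob at (279,203) and the axis at (279,251), both matching their projections, with the red glass at (298,285). The fingers straddle the knob, so I'll descend and grip.

>>> move_arm(deltas=[0,0,0,0,0,0,-1,0,0,0,0,0,2.5,-1,0,0,0,0,0,5,-1,0,0,0,0,0,7.5,-1,0,0,0,0,0,9,-1,0,0,0,0,0,10,-1,0,0,0,0,0,10,-1,0,0,0,0,0,10,-1])

```text
time: 1.75
tool_pos: [0.4064, 0.2883, 0.0515]
ee_rot: [3.141, 0.001, -2.792]
wrist_force: [0.0, -0.1, 0.4]
width: 0.0942
finger_force: 0.0
```

>>> move_arm(deltas=[0,0,0,0,0,0,0.3,0,0,0,0,0,0,0.8,0,0,0,0,0,0,1,0,0,0,0,0,0,1,0,0,0,0,0,0,1,0,0,0,0,0,0,1,0,0,0,0,0,0,1,0,0,0,0,0,0,1])

```text
time: 2.55
tool_pos: [0.4064, 0.2875, 0.0507]
ee_rot: [3.142, -0.0, -2.792]
wrist_force: [0.7, -0.2, -0.0]
width: 0.0335
finger_force: 0.0
```

```bash
python3 - <<'E'
from h import *
o=robot.get_obs(); print(o['time'],o['tool_pos'],o['ee_rot'],o['wrist_force'],o['width'],o['finger_force'])
ax=np.array([.4747,.3116]); fix=np.radians(2.83)
p=o['tool_pos'][:2]-ax; r=np.hypot(*p); a0=np.arctan2(p[1],p[0])%(2*np.pi); end=fix+np.radians(150)
print('r',r,'disc angle',a0-end)
y0=o['ee_rot'][2]
for f in (.25,.5,.75,.9,1): 
    a=a0+(end-a0)*f; t=[*(ax+r*np.array([np.cos(a),np.sin(a)])),o['tool_pos'][2]]
    print(f,*delta(t,y0+a-a0))
E
```

```text
2.55 [0.40640232 0.28748992 0.05074982] [ 3.14154259e+00 -2.93885248e-05 -2.79242966e+00] [ 0.70666319 -0.15801038 -0.02698621] 0.033453995549153015 0.0
r 0.07242836893815009 disc angle 0.8135638762982906
0.25 [ 0.    -0.     0.203] [-0.16  1.46  0.  ]
0.5 [ 0.    -0.     0.407] [-0.62  2.86  0.  ]
0.75 [ 0.   -0.    0.61] [-1.35  4.14  0.  ]
0.9 [ 0.    -0.     0.732] [-1.9   4.82  0.  ]
1 [ 0.    -0.     0.814] [-2.32  5.24  0.  ]
```

>>> move_arm(deltas=[0,0,0,0,0,0,1,0,0,0,0,0,0,1,0,0,0,0,0,0,1,0,0,0,0,0,0,1,0,0,0,0,0,0,1])

```text
time: 3.05
tool_pos: [0.4064, 0.2875, 0.0508]
ee_rot: [3.142, 0.0, -2.792]
wrist_force: [0.1, -0.3, -0.8]
width: 0.0004
finger_force: 0.0
```

>>> move_arm(deltas=[0,0,0.05,-0.01,0.36,0,1,0,0,0.1,-0.04,0.73,0,1,0,0,0.15,-0.09,1.09,0,1,0,0,0.203,-0.16,1.46,0,1,0,0,0.254,-0.23,1.82,0,1,0,0,0.305,-0.34,2.17,0,1,0,0,0.356,-0.48,2.52,0,1,0,0,0.407,-0.62,2.86,0,1])

```text
time: 3.85
tool_pos: [0.4024, 0.3167, 0.0508]
ee_rot: [3.141, 0.0, 3.082]
wrist_force: [-0.8, 0.5, 0.1]
width: 0.0007
finger_force: 0.0
```

```bash
python3 - <<'E'
from h import *
o=robot.get_obs(); print(o['time'],o['tool_pos'],o['ee_rot'],o['wrist_force'],o['width'],o['finger_force'])
ax=np.array([.4747,.3116]); fix=np.radians(2.83)
p=o['tool_pos'][:2]-ax; r=np.hypot(*p); a0=np.arctan2(p[1],p[0])%(2*np.pi); end=fix+np.radians(150)
print('r',r,'disc angle',a0-end); y0=o['ee_rot'][2]
for f in (.2,.4,.6,.8,1): 
    a=a0+(end-a0)*f; t=[*(ax+.0724*np.array([np.cos(a),np.sin(a)])),.0507]
    print(f,*delta(t,y0+a-a0))
E
```

```text
3.85 [0.40242287 0.31667973 0.05079234] [3.14149557e+00 1.04094894e-05 3.08172118e+00] [-0.80114775  0.52838696  0.067098  ] 0.0006987691730272239 0.0
r 0.07245541293911377 disc angle 0.4040400762124978
0.2 [0.    0.    0.081] [-0.04  0.58  0.01]
0.4 [0.    0.    0.162] [-0.11  1.16  0.01]
0.6 [ 0.    -0.     0.242] [-0.24  1.74  0.01]
0.8 [ 0.    -0.     0.323] [-0.4   2.3   0.01]
1 [ 0.    -0.     0.404] [-0.62  2.84  0.01]
```

The fingers shut with nothing between them (width 0), so the knob wasn't held. I'll look before going on.

```bash
python3 - <<'E'
from h import *
s=snap('wrist'); pickle.dump(s,open('w2.pkl','wb'))
t=snap('top'); c=snap('scene'); pickle.dump((t,c),open('tc2.pkl','wb'))
im=s['image'][60:300,150:450,::-1]
b=t['image'][165:275,200:310,::-1]; d=c['image'][150:270,190:340,::-1]
r=lambda x,w,h:cv2.resize(x,(w,h),interpolation=cv2.INTER_CUBIC)
cv2.imwrite('pics/m2.png',np.vstack([np.hstack([r(im,400,300),r(b,400,300)]),np.hstack([r(d,400,300),r(s['image'][...,::-1],400,300)])]))
E
```

```text
(no output)
```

View pics/m2.png

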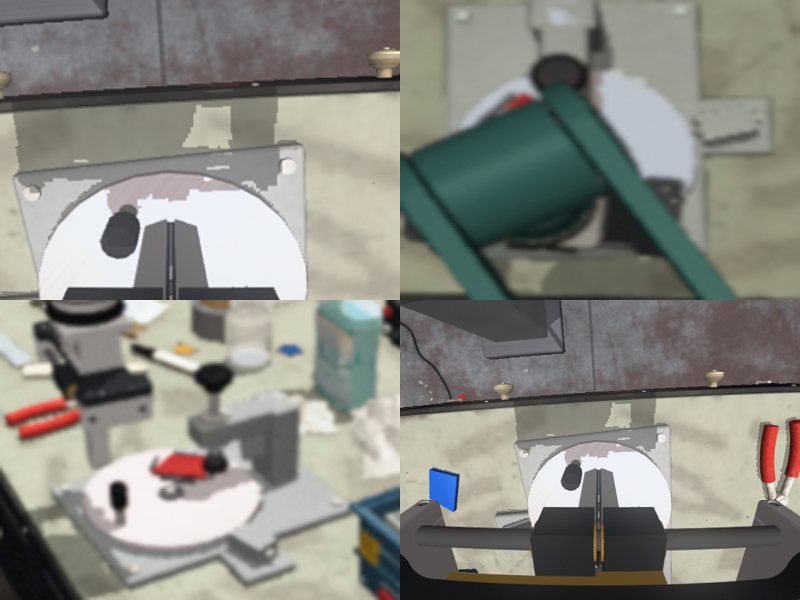

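The knob now shows left of the shut fingers in the wrist view, untouched by the look of it. I'll measure it by depth and see where the TCP projects.

```bash
python3 - <<'E'
from h import *
s=pickle.load(open('w2.pkl','rb')); s1=pickle.load(open('w.pkl','rb')); t,c=pickle.load(open('tc2.pkl','rb')); t0=pickle.load(open('top.pkl','rb'))
o=robot.get_obs(); print(o['tool_pos'],o['ee_rot'], 'TCP px wrist',proj(s,o['tool_pos']),'scene',proj(c,o['tool_pos']))
print(s['T_tool_cam'])
for n,S in(('w1',s1),('w2',s),('scene',c),('top0',t0)):
    P=cloud(S); m=(P[...,2]>.060)&(P[...,2]<.085)&(np.hypot(P[...,0]-.4747,P[...,1]-.3116)<.095)&(S['image'].max(2)<90)&(P[...,0]<.46)
    v,u=np.where(m); 
    if len(v): print(n,len(v),'px',u.mean(),v.mean(),u.min(),u.max(),v.min(),v.max(),np.median(P[m],0),P[m].max(0),P[m].min(0))
E
```

```text
[0.40242223 0.31659229 0.05076696] [-3.14156291e+00 -1.00001692e-05  3.08515271e+00] TCP px wrist [[278.31094391 227.69562789]] scene [[227.629843   227.61859119]]
[[-1.20628305e-04  9.59768397e-01  2.80792822e-01  8.16015509e-02]
 [ 9.99999931e-01  1.73858431e-05  3.70172972e-04 -4.85141500e-04]
 [ 3.50398500e-04  2.80792847e-01 -9.59768334e-01 -2.16522060e-01]
 [ 0.00000000e+00  0.00000000e+00  0.00000000e+00  1.00000000e+00]]
w1 60 px 278.73333333333335 196.76666666666668 272 286 194 201 [0.40233855 0.2845449  0.06932317] [0.4075413  0.29285291 0.07777534] [0.40122574 0.2787934  0.06031464]
w2 707 px 239.91796322489392 249.16690240452616 226 253 233 265 [0.40702297 0.28917501 0.07816155] [0.41879418 0.29742451 0.08029063] [0.40074697 0.27943175 0.06002312]
scene 42 px 234.07142857142858 227.14285714285714 232 236 223 232 [0.40927455 0.2806871  0.07408055] [0.41635256 0.2935043  0.08075292] [0.4027352  0.27479542 0.06010512]
top0 31 px 254.90322580645162 245.5483870967742 252 258 243 248 [0.40568333 0.28709779 0.07662044] [0.41343906 0.29499433 0.08112397] [0.4001666  0.2790883  0.06856876]
```

```bash
python3 - <<'E'
from h import *
t,c=pickle.load(open('tc2.pkl','rb')); s=pickle.load(open('w2.pkl','rb'))
P=cloud(c)
for v in range(200,240,3): print(v,[(u,np.round(P[v,u],3).tolist()) for u in (224,228,232)])
Q=cloud(s)
print('wrist tips');
for v in range(222,262,5): print(v,[(u,np.round(Q[v,u],3).tolist()) for u in (268,275,284)])
save(c,'sc.png',(190,160,270,250),6)
E
```

```text
200 [(224, [0.373, 0.237, 0.193]), (228, [0.383, 0.238, 0.19]), (232, [0.392, 0.235, 0.189])]
203 [(224, [0.394, 0.303, 0.142]), (228, [0.405, 0.304, 0.137]), (232, [0.487, 0.506, 0.0])]
206 [(224, [0.394, 0.306, 0.13]), (228, [0.404, 0.303, 0.129]), (232, [0.48, 0.488, 0.001])]
209 [(224, [nan, nan, nan]), (228, [0.404, 0.304, 0.119]), (232, [0.472, 0.468, 0.003])]
212 [(224, [0.394, 0.31, 0.109]), (228, [0.403, 0.304, 0.11]), (232, [0.467, 0.456, 0.0])]
215 [(224, [0.394, 0.314, 0.097]), (228, [0.404, 0.309, 0.097]), (232, [0.461, 0.439, 0.001])]
218 [(224, [0.434, 0.438, -0.001]), (228, [0.432, 0.393, 0.027]), (232, [0.442, 0.387, 0.028])]
221 [(224, [0.423, 0.407, 0.011]), (228, [0.425, 0.376, 0.029]), (232, [0.437, 0.375, 0.026])]
224 [(224, [0.41, 0.371, 0.027]), (228, [0.42, 0.363, 0.029]), (232, [0.407, 0.29, 0.078])]
227 [(224, [0.404, 0.352, 0.03]), (228, [0.414, 0.348, 0.029]), (232, [0.403, 0.282, 0.074])]
230 [(224, [0.399, 0.341, 0.028]), (228, [0.409, 0.335, 0.028]), (232, [0.404, 0.285, 0.062])]
233 [(224, [0.394, 0.326, 0.029]), (228, [0.404, 0.322, 0.029]), (232, [0
[... 273 characters left out ...]
314, 0.028]), (284, [0.406, 0.321, 0.029])]
227 [(268, [0.41, 0.307, 0.028]), (275, [0.41, 0.313, 0.029]), (284, [0.41, 0.321, 0.03])]
232 [(268, [0.414, 0.307, 0.028]), (275, [0.415, 0.313, 0.028]), (284, [0.415, 0.321, 0.029])]
237 [(268, [0.393, 0.311, 0.092]), (275, [0.419, 0.313, 0.028]), (284, [0.394, 0.321, 0.091])]
242 [(268, [0.393, 0.311, 0.099]), (275, [0.395, 0.315, 0.095]), (284, [0.394, 0.321, 0.098])]
247 [(268, [0.393, 0.311, 0.106]), (275, [0.395, 0.315, 0.104]), (284, [0.394, 0.32, 0.106])]
252 [(268, [0.393, 0.311, 0.113]), (275, [0.395, 0.315, 0.111]), (284, [0.394, 0.32, 0.113])]
257 [(268, [0.393, 0.311, 0.119]), (275, [0.395, 0.315, 0.117]), (284, [0.394, 0.32, 0.12])]
```

View pics/sc.png

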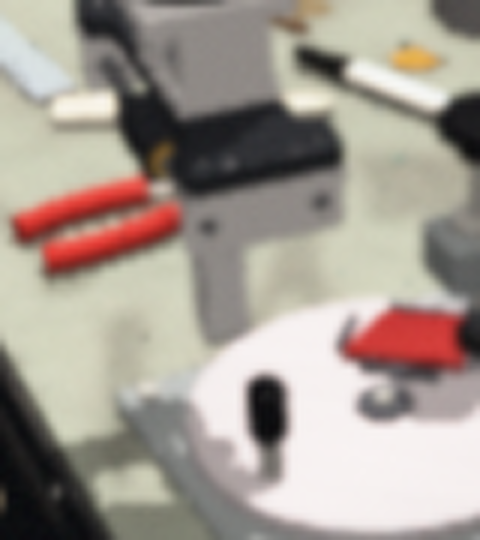

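Both cameras put the shut finger ends at z ≈ 0.090 while the TCP reads 0.051, so the reported TCP sits about 40 mm past the real finger ends. I'll check this against the open-finger picture.

```bash
python3 - <<'E'
from h import *
s=pickle.load(open('w.pkl','rb')); s2=pickle.load(open('w2.pkl','rb')); t0=pickle.load(open('top.pkl','rb'))
for n,S in (('w1',s),('w2',s2)):
    P=cloud(S); Tt=S['T']@np.linalg.inv(np.array(S['T_tool_cam']))
    L=(P-Tt[:3,3])@Tt[:3,:3]  # tool coords
    m=(L[...,2]>-.075)&(L[...,2]<.03)&(abs(L[...,1])<.075)&(abs(L[...,0])<.02)&(P[...,2]>.085)
    print(n,m.sum(),'max tool z',np.percentile(L[m][:,2],[90,98,100]),'x',np.percentile(L[m][:,0],[2,98]),'y',np.percentile(L[m][:,1],[2,98]))
c=snap('scene'); P=cloud(c); o=robot.get_obs()
m=(np.hypot(P[...,0]-o['tool_pos'][0],P[...,1]-o['tool_pos'][1])<.022)&(P[...,2]>.035)&(P[...,2]<.14)&(P[...,1]>.298)
print('scene finger z',np.percentile(P[m][:,2],[0,2,10]),P[m].mean(0), o['joint_positions'])
E
```

```text
w1 1961 max tool z [-0.04383713 -0.03905101 -0.03626791] x [-0.00735475  0.01004003] y [-0.05843585  0.05697526]
w2 1053 max tool z [-0.04524399 -0.03990657 -0.03765123] x [0.00708293 0.00940358] y [-0.01246059  0.01113918]
scene finger z [0.0901852  0.09284443 0.09876358] [0.40111381 0.30651927 0.11642186] [ 5.55614591e-01  5.72166997e-02  1.63975186e+00 -7.03621467e-05
  1.44474446e+00 -9.58578387e-01]
```

The offset is the same in every view, open or shut: the real finger ends are 38–39 mm behind the reported TCP. That differs from the interface text, so from here I'll use tip = TCP − 38.5 mm along the tool and go by what I measured. I'll go back over the knob with the fingers open.

```bash
python3 - <<'E'
from h import *
print(delta([.4068,.2878,.0507],-2.792))
c=snap('scene'); P=cloud(c); o=robot.get_obs()
m=(np.hypot(P[...,0]-o['tool_pos'][0],P[...,1]-o['tool_pos'][1])<.1)&(P[...,2]>.1)&(P[...,1]<.45)&(P[...,0]<.46)
L=(P[m]-o['tool_pos'])*[1,1,1]
for z in np.arange(.1,.26,.01):
    k=(P[m][:,2]>z)&(P[m][:,2]<=z+.01)
    if k.sum(): print(round(z,2),k.sum(),P[m][k].min(0)[:2].round(3),P[m][k].max(0)[:2].round(3))
E
```

```text
(array([-0.   , -0.   , -0.406]), array([-0.6 , -2.83,  0.  ]))
0.1 26 [0.394 0.302] [0.411 0.332]
0.11 32 [0.394 0.298] [0.412 0.329]
0.12 30 [0.394 0.3  ] [0.413 0.328]
0.13 24 [0.394 0.301] [0.41  0.315]
0.14 4 [0.393 0.3  ] [0.409 0.303]
0.18 52 [0.365 0.231] [0.433 0.395]
0.19 140 [0.365 0.231] [0.433 0.394]
0.2 175 [0.365 0.23 ] [0.432 0.395]
0.21 115 [0.364 0.226] [0.433 0.405]
0.22 419 [0.365 0.224] [0.433 0.405]
0.23 97 [0.366 0.239] [0.423 0.392]
0.24 79 [0.379 0.272] [0.421 0.328]
0.25 67 [0.381 0.27 ] [0.421 0.302]
```

>>> move_arm(deltas=[0,0,0,0,0,0,0,0,0,0,0,0,0,-1,0,0,0,0,0,0,-1,0,0,0,0,0,0,-1,0,0,0,0,0,0,-1,0,0,0,0,0,0,-1])

```text
time: 4.7
tool_pos: [0.4024, 0.3165, 0.0508]
ee_rot: [3.141, 0.0, 3.084]
wrist_force: [-0.4, -0.3, -0.9]
width: 0.0444
finger_force: 0.0
```

>>> move_arm(deltas=[0,0,-0.1,-0.15,-0.7,0,-1,0,0,-0.2,-0.3,-1.4,0,-1,0,0,-0.3,-0.45,-2.1,0,-1,0,0,-0.406,-0.6,-2.83,0,-1,0,0,-0.406,-0.6,-2.83,0,-1,0,0,-0.406,-0.6,-2.83,0,-1,0,0,-0.406,-0.6,-2.83,0,-1])

```text
time: 5.4
tool_pos: [0.4068, 0.2882, 0.0509]
ee_rot: [3.141, 0.0, -2.795]
wrist_force: [0.6, 0.7, -0.6]
width: 0.0939
finger_force: 0.0
```

>>> move_arm(deltas=[0,0,0,0,0,0.8,-1,0,0,0,0,0,1.6,-1,0,0,0,0,0,2.4,-1,0,0,0,0,0,3.2,-1,0,0,0,0,0,3.7,-1,0,0,0,0,0,3.7,-1])

```text
time: 6.0
tool_pos: [0.406, 0.2875, 0.0125]
ee_rot: [-3.141, -0.002, -2.793]
wrist_force: [-0.4, -0.2, -0.1]
width: 0.0942
finger_force: 0.0
```

>>> move_arm(deltas=[0,0,0,0,0,0,0.3,0,0,0,0,0,0,0.8,0,0,0,0,0,0,1,0,0,0,0,0,0,1,0,0,0,0,0,0,1,0,0,0,0,0,0,1,0,0,0,0,0,0,1,0,0,0,0,0,0,1])

```text
time: 6.8
tool_pos: [0.4068, 0.2879, 0.0138]
ee_rot: [3.142, 0.0, -2.793]
wrist_force: [0.2, 0.7, 0.6]
width: 0.0332
finger_force: 0.0
```

>>> move_arm(deltas=[0,0,0,0,0,0,1,0,0,0,0,0,0,1,0,0,0,0,0,0,1])

```text
time: 7.1
tool_pos: [0.4068, 0.2878, 0.0138]
ee_rot: [-3.141, -0.0, -2.793]
wrist_force: [0.8, 0.5, 0.9]
width: 0.0195
finger_force: 30.0
```

The knob is gripped (19.5 mm, 30 N). Now along the arc.

>>> move_arm(deltas=[0,0,0.05,-0.01,0.36,0,1,0,0,0.1,-0.04,0.73,0,1,0,0,0.15,-0.09,1.09,0,1,0,0,0.203,-0.16,1.46,0,1,0,0,0.254,-0.23,1.82,0,1,0,0,0.305,-0.34,2.17,0,1,0,0,0.356,-0.48,2.52,0,1,0,0,0.407,-0.62,2.86,0,1])

```text
time: 7.9
tool_pos: [0.4023, 0.3175, 0.0137]
ee_rot: [3.141, -0.001, 3.081]
wrist_force: [-0.5, 1.9, -0.3]
width: 0.0196
finger_force: 30.0
```

```bash
python3 - <<'E'
from h import *
o=robot.get_obs(); print(o['time'],o['tool_pos'],o['ee_rot'],o['wrist_force'],o['width'],o['finger_force'])
ax=np.array([.4747,.3116]); fix=np.radians(2.83)
p=o['tool_pos'][:2]-ax; r=np.hypot(*p); a0=np.arctan2(p[1],p[0])%(2*np.pi); end=fix+np.radians(150)
print('r',r,'disc angle',a0-end); y0=o['ee_rot'][2]
for f in (.2,.4,.6,.8,1): 
    a=a0+(end-a0)*f; t=[*(ax+.0724*np.array([np.cos(a),np.sin(a)])),.0138]
    print(f,*delta(t,y0+a-a0))
E
```

```text
7.9 [0.40232942 0.31751136 0.01374047] [ 3.14086011e+00 -1.00074609e-03  3.08126034e+00] [-0.47226828  1.86416429 -0.33135998] 0.01957725170803855 29.99916672706604
r 0.07261160068345437 disc angle 0.3927050818810103
0.2 [ 0.001 -0.001  0.079] [-0.06  0.57 -0.01]
0.4 [ 0.001 -0.001  0.157] [-0.13  1.13 -0.01]
0.6 [ 0.001 -0.001  0.236] [-0.26  1.69 -0.  ]
0.8 [ 0.001 -0.001  0.314] [-0.42  2.23 -0.  ]
1 [ 0.001 -0.001  0.393] [-0.63  2.76 -0.  ]
```

>>> move_arm(deltas=[0,0,0.05,-0.03,0.36,0,1,0,0,0.1,-0.08,0.72,0,1,0,0,0.157,-0.13,1.13,0,1,0,0,0.21,-0.22,1.51,0,1,0,0,0.26,-0.31,1.86,0,1,0,0,0.314,-0.42,2.23,0,1,0,0,0.36,-0.54,2.54,0,1,0,0,0.39,-0.62,2.74,0,1])

```text
time: 8.7
tool_pos: [0.4095, 0.346, 0.0138]
ee_rot: [3.139, -0.003, 2.692]
wrist_force: [-2.4, 4.5, 0.4]
width: 0.0193
finger_force: 30.0
```

>>> move_arm(deltas=[0,0,0,0,0,0,1,0,0,0,0,0,0,1,0,0,0,0,0,0,1])

```text
time: 9.0
tool_pos: [0.4096, 0.3462, 0.0138]
ee_rot: [3.139, -0.003, 2.694]
wrist_force: [-1.7, 5.1, -1.3]
width: 0.0194
finger_force: 30.0
```

```bash
python3 - <<'E'
from h import *
o=robot.get_obs(); print(o['time'],o['tool_pos'],o['ee_rot'],o['wrist_force'],o['width'],o['finger_force'])
ax=np.array([.4747,.3116]); p=o['tool_pos'][:2]-ax; a=np.arctan2(p[1],p[0])
print('r',np.hypot(*p),'disc',a-np.radians(152.83),'tangential F (ccw)',o['wrist_force'][:2]@[-np.sin(a),np.cos(a)])
s=snap('wrist');save(s,'w3.png')
E
```

```text
9.0 [0.40958142 0.34617615 0.01380188] [ 3.13859609 -0.00329926  2.69363745] [-1.65496378  5.11994916 -1.2619982 ] 0.019358752492413166 30.00413328409195
r 0.07372882750096246 disc -0.013911221224053971 tangential F (ccw) -3.7459101087015125
```

View pics/w3.png

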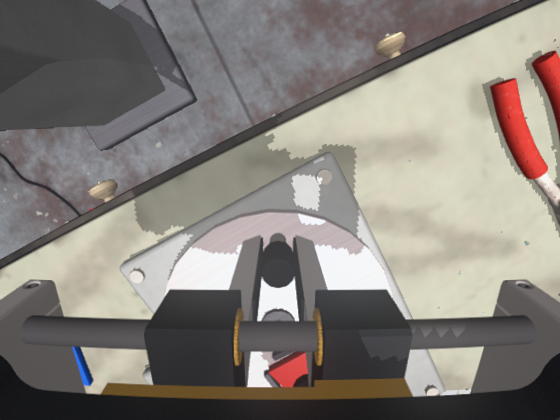

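The knob is between the fingers at (277,262). The 3.7 N tangential pull is clockwise, so the ball has passed the lobe and is drawing the disc home. I'll follow it a little further.

>>> move_arm(deltas=[0,0,0.015,0,0.1,0,1,0,0,0.03,-0.01,0.2,0,1,0,0,0.03,-0.01,0.2,0,1,0,0,0.03,-0.01,0.2,0,1])

```text
time: 9.45
tool_pos: [0.4103, 0.3475, 0.0138]
ee_rot: [3.14, -0.004, 2.664]
wrist_force: [-4.6, 4.5, 1.1]
width: 0.0197
finger_force: 30.0
```

>>> move_arm(deltas=[0,0,0.01,0,0.08,0,1,0,0,0.02,0,0.15,0,1,0,0,0.02,0,0.15,0,1])

```text
time: 9.75
tool_pos: [0.4109, 0.3488, 0.0138]
ee_rot: [3.14, -0.004, 2.643]
wrist_force: [-3.7, 4.3, 0.5]
width: 0.0198
finger_force: 30.0
```

>>> move_arm(deltas=[0,0,0,0,0,0,0.4,0,0,0,0,0,0,0,0,0,0,0,0,0,-0.3,0,0,0,0,0,0,-0.5,0,0,0,0,0,0,-0.5,0,0,0,0,0,0,-0.5])

```text
time: 10.35
tool_pos: [0.4124, 0.3469, 0.0138]
ee_rot: [3.142, 0.0, 2.643]
wrist_force: [-0.6, 0.6, -0.0]
width: 0.064
finger_force: 0.0
```

>>> move_arm(deltas=[0,0,0,0,0,-3,-0.5,0,0,0,0,0,-7,-0.5,0,0,0,0,0,-11,-0.3,0,0,0,0,0,-15,0,0,0,0,0,0,-17,0.5,0,0,0,0,0,-17,1,0,0,0,0,0,-17,1])

```text
time: 11.05
tool_pos: [0.4122, 0.3469, 0.1832]
ee_rot: [-3.141, -0.0, 2.643]
wrist_force: [0.2, 0.5, -0.4]
width: 0.034
finger_force: 0.0
```

```bash
python3 - <<'E'
from h import *
o=robot.get_obs(); print(o['time'],o['tool_pos'],o['ee_rot'],o['wrist_force'],o['width'])
s=snap('wrist');t=snap('top'); c=snap('scene');pickle.dump((s,t,c),open('s4.pkl','wb'))
for n,S in(('w',s),('scene',c)):
    P=cloud(S); m=(P[...,2]>.076)&(P[...,2]<.083)&(np.hypot(P[...,0]-.4747,P[...,1]-.3116)<.09)&(S['image'].max(2)<90)&(P[...,0]<.46)
    if m.sum(): 
        k=np.median(P[m],0);print(n,m.sum(),k,np.degrees(np.arctan2(k[1]-.3116,k[0]-.4747)))
    m=(abs(P[...,2]-.175)<.004)&(np.hypot(P[...,0]-.529,P[...,1]-.3145)<.03)
    if m.sum(): print('cap',n,m.sum(),np.median(P[m],0),P[m].min(0),P[m].max(0))
r=lambda x,w,h:cv2.resize(x,(w,h),interpolation=cv2.INTER_CUBIC)
cv2.imwrite('pics/m4.png',np.hstack([r(s['image'][...,::-1],400,300),r(c['image'][140:260,190:350,::-1],400,300)]))
E
```

```text
11.05 [0.41219873 0.34685913 0.18317983] [-3.14138434e+00 -1.05700226e-04  2.64272911e+00] [ 0.24316521  0.48352324 -0.40500605] 0.03404837896495073
w 23 [0.40615447 0.34811675 0.07784402] 151.95411312292705
cap w 221 [0.54140084 0.30956383 0.1756148 ] [0.53138216 0.29618062 0.17157283] [0.5521022  0.32240914 0.17697766]
scene 20 [0.41412405 0.34416474 0.0775157 ] 151.73817590499004
cap scene 88 [0.53277595 0.30962997 0.17511211] [0.51384037 0.29502723 0.17108137] [0.55111401 0.33219036 0.17833103]
```

View pics/m4.png

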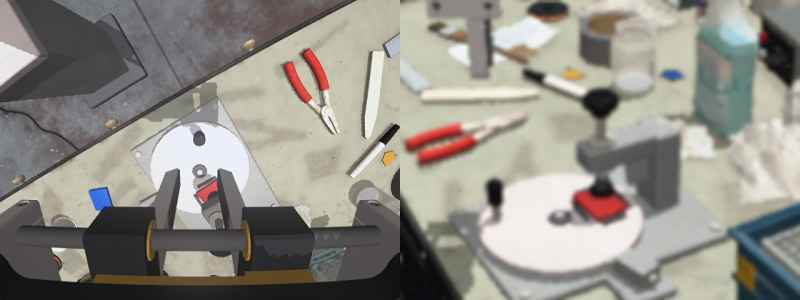

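The red glass now sits under the pad, and the knob is at about 152° world, which is 150° in the fixture frame. The detent pull vanished on release. Next is the cap, with the fingers shut.

```bash
python3 - <<'E'
from h import *
s,t,c=pickle.load(open('s4.pkl','rb'))
print(delta([.530,.3145,.183],2.643)); print('cap px top',proj(t,[.53,.3145,.175]),'scene',proj(c,[.53,.3145,.175]))
g=cloud(c); im=c['image'].astype(int); m=(im[...,0]>130)&(im[...,1]<60)&(np.hypot(g[...,0]-.53,g[...,1]-.3145)<.06)
print('glass mean',np.nanmean(g[m],0),m.sum())
E
```

```text
(array([-0.004, -0.002, -0.   ]), array([-11.95,   2.89,  -0.22]))
cap px top [[243.72241482 191.73080638]] scene [[268.80945686 178.18630315]]
glass mean [0.52729861 0.30773171 0.03661191] 116
```

>>> move_arm(deltas=[0,0,0,-3,0.7,0,1,0,0,0,-6,1.4,0,1,0,0,0,-9,2.1,0,1,0,0,0,-11.9,2.85,0,1,0,0,0,-11.9,2.85,0,1,0,0,0,-11.9,2.85,0,1,0,0,0,-11.9,2.85,0,1,0,0,0,-11.9,2.85,0,1])

```text
time: 12.0
tool_pos: [0.5294, 0.3156, 0.1838]
ee_rot: [-3.142, -0.0, 2.644]
wrist_force: [0.7, -0.3, 0.2]
width: 0.0007
finger_force: 0.0
```

```bash
python3 - <<'E'
from h import *
c=snap('scene'); o=robot.get_obs(); print(o['tool_pos'],o['ee_rot'],o['wrist_force'],o['width'])
P=cloud(c); m=(np.hypot(P[...,0]-.53,P[...,1]-.3145)<.03)&(P[...,2]>.195)&(P[...,2]<.26)
print('tip z',np.percentile(P[m][:,2],[0,3,10]),P[m].min(0),P[m].max(0))
m=(np.hypot(P[...,0]-.53,P[...,1]-.3145)<.03)&(P[...,2]>.165)&(P[...,2]<.185); print('cap',P[m].min(0),P[m].max(0))
save(c,'c5.png',(220,110,320,230),5)
print(delta([.530,.3145,.1415],2.643))
E
```

```text
[0.52950906 0.31561821 0.18409545] [ 3.14124372e+00 -1.00646519e-05  2.64405540e+00] [-0.37257854 -0.81021141 -0.65919383] 0.00035012752305616825
tip z [0.22238651 0.22310289 0.22867267] [0.51632122 0.29661318 0.22238651] [0.53676336 0.31389799 0.25946722]
cap [0.51294431 0.29271567 0.16514988] [0.55060449 0.33101501 0.17792045]
(array([ 0.   , -0.   ,  0.001]), array([-0.1 , -0.08,  4.26]))
```

View pics/c5.png

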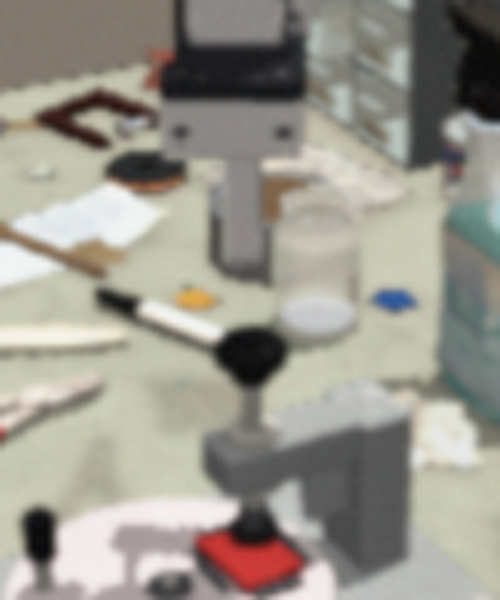

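The shut fingers are centred over the black cap at (250,355) in the crop, with the red glass under the pad at (250,555). Finger ends are at z ≈ 0.222. I'll descend to just over the cap.

>>> move_arm(deltas=[0,0,0,0,0,1.2,1,0,0,0,-0.05,0,2.4,1,0,0,0,-0.1,-0.05,3.4,1,0,0,0,-0.1,-0.05,4.2,1,0,0,0,-0.1,-0.05,4.2,1,0,0,0,-0.1,-0.05,4.2,1])

```text
time: 12.65
tool_pos: [0.531, 0.3141, 0.1415]
ee_rot: [-3.141, -0.0, 2.643]
wrist_force: [0.2, 0.4, 0.0]
width: 0.0002
finger_force: 0.0
```

>>> move_arm(deltas=[0,0,0,0,0,0.3,1,0,0,0,0,0,0.6,1,0,0,0,0,0,0.9,1,0,0,0,0,0,1,1,0,0,0,0,0,1,1,0,0,0,0,0,1,1])

```text
time: 13.25
tool_pos: [0.5317, 0.3144, 0.1326]
ee_rot: [3.14, 0.001, 2.643]
wrist_force: [1.5, 0.1, 4.3]
width: 0.0001
finger_force: 1.9
```

>>> move_arm(deltas=[0,0,0,0,0,0.3,1,0,0,0,0,0,0.6,1,0,0,0,0,0,0.9,1,0,0,0,0,0,1.2,1,0,0,0,0,0,1.4,1,0,0,0,0,0,1.5,1,0,0,0,0,0,1.5,1,0,0,0,0,0,1.5,1])

```text
time: 14.05
tool_pos: [0.5317, 0.3145, 0.1198]
ee_rot: [3.139, 0.002, 2.643]
wrist_force: [-1.8, -0.6, 13.0]
width: 0.0003
finger_force: 6.1
```

```bash
python3 - <<'E'
from h import *
F=[];Z=[];K=[]
for i in range(4):
    c=snap('scene'); o=robot.get_obs(); F.append(o['wrist_force']); Z.append(o['tool_pos'])
    P=cloud(c); m=(np.hypot(P[...,0]-.53,P[...,1]-.3145)<.03)&(P[...,2]>.125)&(P[...,2]<.19)
    m2=(np.hypot(P[...,0]-.53,P[...,1]-.3145)<.021)&(P[...,1]<.305)&(P[...,2]>.125)&(P[...,2]<.185); K.append(np.percentile(P[m2][:,2],[1,50,99]))
print(np.mean(F,0),np.std(F,0),np.mean(Z,0),np.mean(K,0),o['time'])
pickle.dump(c,open('c6.pkl','wb')); save(c,'c6.png',(220,110,320,230),5)
E
```

```text
[-1.55427542 -0.70611735 11.96235662] [0.24952348 0.41988784 0.40019502] [0.53175537 0.31445122 0.11988223] [0.13433181 0.15564534 0.18452855] 14.25
```

View pics/c6.png

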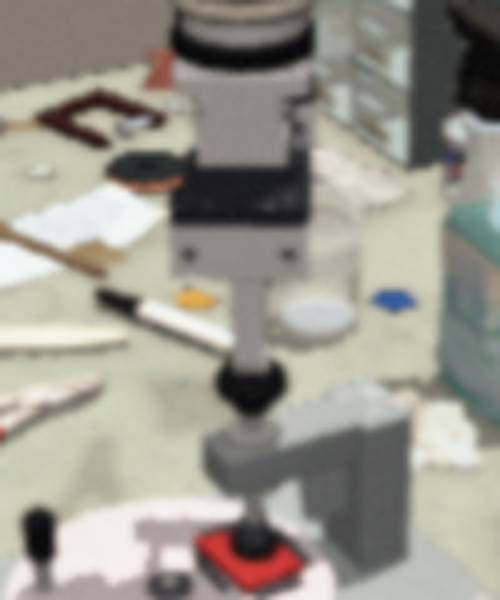

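```bash
python3 - <<'E'
from h import *
s,t,a=pickle.load(open('s4.pkl','rb')); 
def shift(a,b):
    k=4; g=lambda S:cv2.resize(cv2.cvtColor(S['image'],cv2.COLOR_RGB2GRAY)[150:230,240:300],None,fx=k,fy=k,interpolation=cv2.INTER_CUBIC)
    A,B=g(a),g(b); x0,y0,x1,y1=(262-240)*k,(182-150)*k,(278-240)*k,(193-150)*k  # cap lower half
    r=cv2.matchTemplate(B,A[y0:y1,x0:x1],cv2.TM_CCOEFF_NORMED); _,v,_,l=cv2.minMaxLoc(r); return (l[0]-x0)/k,(l[1]-y0)/k,v
c=pickle.load(open('c6.pkl','rb')); print('shift px',shift(a,c))
for d in (16,18,20,22): print(d,proj(a,[.53,.3145,.150-d/1000])-proj(a,[.53,.3145,.150]))
# fingertip shift vs TCP: tip column height just above the cap, and cap lower rim heights by ray at cap axis
E
```

```text
shift px (0.25, 5.5, 0.958335280418396)
16 [[0.09408813 5.02229381]]
18 [[0.10576723 5.64500002]]
20 [[0.1174282 6.2665841]]
22 [[0.12907107 6.88704811]]
```

The estimates are 16.6 mm by position, about 17.5 mm by image and about 19 mm by force, so roughly 17.5 mm of travel. I'll go about 2.3 mm further.

>>> move_arm(deltas=[0,0,0,0,0,0.1,1,0,0,0,0,0,0.2,1,0,0,0,0,0,0.27,1,0,0,0,0,0,0.27,1,0,0,0,0,0,0.27,1,0,0,0,0,0,0.27,1])

```text
time: 14.85
tool_pos: [0.5318, 0.3145, 0.1177]
ee_rot: [3.138, 0.002, 2.643]
wrist_force: [-2.0, -1.7, 13.9]
width: 0.0003
finger_force: 6.8
```

```bash
python3 - <<'E'
from h import *
s,t,a=pickle.load(open('s4.pkl','rb'))
def shift(a,b):
    k=8; g=lambda S:cv2.resize(cv2.cvtColor(S['image'],cv2.COLOR_RGB2GRAY)[150:230,240:300],None,fx=k,fy=k,interpolation=cv2.INTER_CUBIC)
    A,B=g(a),g(b); x0,y0,x1,y1=22*k,32*k,38*k,43*k
    r=cv2.matchTemplate(B,A[y0:y1,x0:x1],cv2.TM_CCOEFF_NORMED); _,v,_,l=cv2.minMaxLoc(r); return (l[0]-x0)/k,(l[1]-y0)/k,round(v,3)
F=[];Z=[]
for i in range(6):
    c=snap('scene'); o=robot.get_obs(); F.append(o['wrist_force']); Z.append(o['tool_pos']); print(shift(a,c))
print(np.mean(F,0),np.mean(Z,0),o['time'],o['ee_rot'])
E
```

```text
(0.125, 6.125, 0.946)
(0.125, 6.125, 0.946)
(0.125, 6.125, 0.946)
(0.125, 6.125, 0.946)
(0.125, 6.125, 0.946)
(0.125, 6.125, 0.946)
[-2.02865617 -1.18673491 13.64415925] [0.53177997 0.31445044 0.11766509] 15.15 [3.13850132e+00 2.38147540e-03 2.64283981e+00]
```

Travel now reads 19.5 mm by image, 18.8 mm by position (±1) and about 21 mm by force, so about 20 mm and steady. Handing in while holding.

```bash
python3 -c "
from bench import robot
print(robot.close_job())"
```

```text
the job is handed in; nothing more can be done
None
```

I turned the turntable to its detent with the red glass under the pad, then handed the job in at about 15 s with the cap held down about 20 mm (±1 mm, about 13.6 N); the bystanders and the blue look-alike were not touched.

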